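# Lay out sample parts on the measuring machine's glass plate

## Robot

A 6-joint arm with a two-finger parallel gripper is mounted at the origin on the work surface. World frame = base frame: x ahead of the robot, y to its left, z up, the work surface at z = 0. Lengths are in m, angles in rad, forces in N, time in s.
With the tool pointing down it reaches from about 0.3 to 0.875 m from the base axis. Payload 6.4 kg.
Tool frame: the origin (TCP) lies at the centre of the arm's flange, where the gripper is bolted on; the fingertips stand 173 mm ahead of it and the grasp point (between the pads) lies 155 mm ahead of it; z points along the fingers, x is the direction in which the jaws open and shut, and the axes are right-handed (so a half turn about z gives the same grasp; the last joint's range is limited). The gripper opens to 85 mm and grips with 20 to 120 N. Pads are 22 mm wide; open, the fingers measure 114 mm over their backs; the gripper's body (76 mm by 85 mm) begins 54 mm behind the grasp point. The pads swing forward as they close: fully open they stand 13 mm farther back than shut.
Start: joints at [-1.415, 0.181, 1.607, -0, 1.354, -0.206], TCP at [0.204, -0.538, 0.405] pointing down, gripper open.
Joint ranges: [-2.99, 2.99], [-0.89, 2.07], [0.3, 2.58], [-1.14, 4.28], [0, 2.63], [-3.12, 3.12]. Speed limits (rad/s): [2.57, 2.57, 3.01, 3.14, 3.14, 3.14].

## Interface

Orientations are given as a unit quaternion [w, x, y, z].
In Python, from bench import ctrl gives the robot as it stands. The module is installed in compiled form; this text tells all that it offers.
- The arm moves only by the tool move_arm, never from a script. Its argument "moves" is a list of rows, each an object of numbers: "gripper": the opening in per cent of the stroke, from 0 (shut) to 100 (fully open); "x", "y", "z": the shift along the tool's x, y, z in cm; "roll": the turn about the tool's z in degrees. In form: [{"gripper": .., "x": .., "y": .., "z": .., "roll": ..}, ...]. A call has 1 to 5 rows; each row shifts and turns the commanded pose from where the row before left it, along the tool's axes as they then stand; what a row does not reach is not made up. A row lasts 1/8 s, in which the tool goes at most 62.5 mm and 10.7 degrees, less where a joint would pass 70% of its speed; a pose out of reach is approached as far as the arm can. A call is refused whole if a number of a shift passes 6.25 or a number of a turn 10.7, either way. A call with a gripper value outside its range is refused whole. The fingers move at their own pace and stop on an object; the grip force is fixed at half the most. Time passes only in rows, so rows that do not move let the fingers close. It gives the time, the measured TCP pose, the force and the opening at its end, in the units of the state.
- ctrl.get_obs(): the state, without advancing time (a new reading comes with each control period).
- ctrl.camera(name): name is "scene" or "side" or "wrist"; returns a dict with "img" (384x512x3 uint8, red, green, blue), "fx", "fy", "cx", "cy" (pixels), "world_from_camera" (4x4, takes a point from camera to world coordinates); the wrist camera has in their place "tool_from_camera" (4x4, takes a point from camera to tool coordinates, whose origin is the TCP and whose axes are the tool frame's). Camera axes: x right, y up, looking along -z (the intrinsics and any distortion apply to the point x, -y, -z); pixel columns grow to the right and rows downward; lengths in m; the calibration is good to about 2 mm. A picture is of the moment at which its call begins: read the wrist's pose just before it. There is no depth.
- ctrl.hand_in(): hands the job in, once; it reports no verdict.
The state is a dict: "time_s": time; "q": joint angles; "dq": joint speeds; "joint_efforts": joint torques, N m; "eef_pos": TCP position; "eef_rot": TCP orientation; "wrist_force": force on the tool from outside, world axes, zero at the start; "torque": the same for the moment, N m; "opening": opening from 0.0 (shut) to 1.0 (fully open).
Only numpy, scipy, OpenCV 4.12 (cv2) and the standard library are available. Lean on these libraries where they do the work, as an engineer would, in place of code of your own. Each camera call takes 0.05 s, during which the arm holds its last target. There are 200 camera calls.

## Task

Lay out the four steel parts from the black mat on the glass loading plate for the next measuring run: centre the rectangular block on top of the round pedestal and stand the flanged bushing, flange down, on the middle of that block; lay the larger nut flat on the glass midway between the two posts; and lay the smaller nut flat on the glass just off the left-hand end of the V-block (the robot's left), in line with its groove, with a gap of about 20 mm. Leave every part released and at rest, and do not disturb the mouse, the bottle or the brown jaw piece.

Things in the scene. Friction and masses are not known exactly. Their poses are not given: they have to be found in the camera images.
- block_mid (a point): Plain ground-steel rectangular block, 60 (its x) x 36 (its y) x 22 mm high; stands on the black parts mat (3 mm thick, to the right of the plate) at the start. The point is its centre, 11 mm above its underside; z up, x along its length. 0.36 kg.
- bushing_mid (a point): Steel flanged bushing standing flange down: flange 34 mm across and 6 mm thick at the bottom, above it a round sleeve 24 mm across, 34 mm high in all, 14 mm bore; stands on the black parts mat (3 mm thick, to the right of the plate) at the start. The point is on its axis half-way up, 17 mm above its underside; z along the axis, up. 0.10 kg.
- large_nut_mid (a point): The larger of two steel hexagon nuts, 46 mm across flats (53 across corners), 24 mm high, lying flat with its bore upright; stands on the black parts mat (3 mm thick, to the right of the plate) at the start. The point is its centre, 12 mm above its underside; z up, its x axis square to one pair of flats (so flats face every 60 degrees from x). 0.22 kg.
- small_nut_mid (a point): The smaller of two steel hexagon nuts, 30 mm across flats (35 across corners), 16 mm high, lying flat; stands on the black parts mat (3 mm thick, to the right of the plate) at the start. The point is its centre, 8 mm above its underside; z up, its x axis square to one pair of flats. 0.065 kg.
- pedestal: Low round steel pedestal with a flat top, 64 mm across and 20 mm high, screwed to the glass loading plate, whose flat top is 12 mm above the bench. Origin at the centre of its underside, on the glass; z up.
- posts: A matched pair of upright round steel posts, each 20 mm across (26 mm collar at the foot) and 40 mm high, 130 mm apart between their axes, screwed to the glass loading plate, whose flat top is 12 mm above the bench. Origin on the glass exactly midway between the two posts; its y axis runs from one post to the other, z up.
- vblock: Steel V-block with an open V groove along its top, 44 mm wide (its x) x 50 mm long (its y, the groove direction) x 30 mm high, screwed to the glass loading plate, whose flat top is 12 mm above the bench. Origin at the centre of its underside, on the glass; its y axis runs along the groove towards its left-hand end (the robot's left, within about 0.3 rad of world +y), z up.
- mouse: Bystander: black computer mouse on the bench beyond the parts mat, 58 (its x) x 100 mm (its y), 32 mm high. Origin at the centre of its underside.
- bottle: Bystander: small white bottle with a grey cap, 52 mm across and 85 mm high, on the bench beyond the mat. Origin at the centre of its underside.
- jaw: Bystander: brown stepped jaw piece, 24 x 80 mm, 12 mm high with a step up to 22 mm, on the bench between the robot and the parts mat. Origin at the centre of its underside.
Not all that is in view belongs to the job. Leave any blue or purple look-alike of the part that bears block_mid alone.

How it is judged:
At the end, for the whole second after the job is handed in: Block flat on the pedestal, bushing flange down on the block, each centred within 10 mm; larger nut flat on the glass within 14 mm of midway between the posts; smaller nut flat 48-74 mm from the V-block centre to its left, within 12 mm of the groove line; heights 4 mm, tilt 0.1 rad; all at rest (horizontal distance between block_mid and pedestal below 0.01 m and z of block_mid in the frame of pedestal between 0.027 and 0.035 m and horizontal distance between bushing_mid and block_mid below 0.01 m and z of bushing_mid in the frame of pedestal between 0.055 and 0.063 m and horizontal distance between large_nut_mid and posts below 0.014 m and z of large_nut_mid in the frame of posts between 0.008 and 0.016 m and y of small_nut_mid in the frame of vblock between 0.048 and 0.074 m and x of small_nut_mid in the frame of vblock between -0.012 and 0.012 m and z of small_nut_mid in the frame of vblock between 0.004 and 0.012 m and angle between each of block_mid, bushing_mid, large_nut_mid, small_nut_mid's own z axis and vertical below 0.1 rad and linear speed of each of block, bushing, large_nut, small_nut below 0.02 m/s and angular speed of each of block, bushing, large_nut, small_nut below 0.2 rad/s); the robot touches nothing.
It fails at once if the computer mouse is pushed more than 25 mm or tipped over (distance of mouse from where it was at the start of the episode above 0.025 m or angle between mouse's own z axis and vertical above 0.5 rad).
It fails at once if the small white bottle is pushed more than 25 mm or tipped over (distance of bottle from where it was at the start of the episode above 0.025 m or angle between bottle's own z axis and vertical above 0.5 rad).
It fails at once if the brown jaw piece is pushed more than 25 mm or tipped over (distance of jaw from where it was at the start of the episode above 0.025 m or angle between jaw's own z axis and vertical above 0.5 rad).
It also fails if it takes over 117 s, if anything falls off the work surface, if the arm or the gripper's body presses on something with over 40 N, if the wrist force passes 120 N, or if a joint passes its speed limit or range.

## Working session

There is one attempt and no reset: what is moved stays moved. The work goes in short steps, Python scripts to look and compute and a tool call to move; the robot and the scene stay as the last step left them, time stands still between calls to the robot, and variables do not carry over. Pictures are saved under pics/ and viewed, about 12 in all and at most 16, crops included, and the job is handed in when it is done.

Besides the shell and the picture viewer there is one more tool, called after ">>>" by a JSON object that holds its "api" and its "payload". move_arm: Moves the arm, as the interface text tells. Its arguments: {"type":"object","properties":{"moves":{"type":"array","items":{"type":"object","properties":{"gripper":{"type":"number"},"x":{"type":"number"},"y":{"type":"number"},"z":{"type":"number"},"roll":{"type":"number"}}}}},"required":["moves"]}

```bash
mkdir -p pics; ls
cat > h.py <<'E'
import numpy as np, cv2
from bench import ctrl
from scipy.spatial.transform import Rotation as R
def pose():
    o=ctrl.get_obs(); q=o['eef_rot']; T=np.eye(4); T[:3,:3]=R.from_quat([q[1],q[2],q[3],q[0]]).as_matrix(); T[:3,3]=o['eef_pos']; return T,o
def snap(n):
    T,o=pose(); c=ctrl.camera(n)
    c['W']=c['world_from_camera'] if 'world_from_camera' in c else T@np.array(c['tool_from_camera'])
    c['W']=np.array(c['W']); return c
def ray(c,u,v):
    d=np.array([(u-c['cx'])/c['fx'],-(v-c['cy'])/c['fy'],-1.]); return c['W'][:3,3],c['W'][:3,:3]@d
def onz(c,u,v,z):
    p,d=ray(c,u,v); return p+d*(z-p[2])/d[2]
def proj(c,P):
    p=np.linalg.inv(c['W'])@np.append(P,1); return c['cx']+c['fx']*p[0]/-p[2], c['cy']-c['fy']*p[1]/-p[2]
def save(c,f): cv2.imwrite('pics/'+f,c['img'][:,:,::-1])
E
python3 - <<'E'
from h import *
import pickle
for n in('scene','side','wrist'):
    c=snap(n); save(c,n+'0.png'); pickle.dump(c,open(n+'0.pkl','wb')); print(n,{k:(np.round(v,3).tolist() if not isinstance(v,str) else v) for k,v in c.items() if k!='img'})
print(pose()[1])
E
```

```text
pics
scene {'fx': 425.948, 'fy': 425.948, 'cx': 249.314, 'cy': 192.517, 'world_from_camera': [[0.003, -0.706, 0.708, 1.332], [1.0, 0.008, 0.003, -0.097], [-0.008, 0.708, 0.706, 0.891], [0.0, 0.0, 0.0, 1.0]], 'W': [[0.003, -0.706, 0.708, 1.332], [1.0, 0.008, 0.003, -0.097], [-0.008, 0.708, 0.706, 0.891], [0.0, 0.0, 0.0, 1.0]]}
side {'fx': 487.81, 'fy': 487.81, 'cx': 257.624, 'cy': 189.711, 'world_from_camera': [[-0.974, 0.152, -0.167, 0.316], [-0.225, -0.715, 0.662, 0.633], [-0.019, 0.683, 0.73, 0.85], [0.0, 0.0, 0.0, 1.0]], 'W': [[-0.974, 0.152, -0.167, 0.316], [-0.225, -0.715, 0.662, 0.633], [-0.019, 0.683, 0.73, 0.85], [0.0, 0.0, 0.0, 1.0]]}
wrist {'fx': 339.715, 'fy': 339.715, 'cx': 254.516, 'cy': 193.611, 'tool_from_camera': [[1.0, -0.001, 0.001, 0.0], [-0.001, -0.96, -0.279, -0.07], [0.001, 0.279, -0.96, 0.031], [0.0, 0.0, 0.0, 1.0]], 'W': [[0.355, 0.898, 0.261, 0.269], [-0.935, 0.341, 0.096, -0.513], [-0.003, -0.278, 0.96, 0.373], [0.0, 0.0, 0.0, 1.0]]}
{'time_s': 0.15, 'q': array([-1.41528865e+00,  1.81384972e-01,  1.60774757e+00,  1.10862731e-05,
        1.35382230e+00, -2.06284812e-01]), 'dq': array([-4.80138620e-05, -2.75178006e-03, -2.66742048e-03, -5.81336683e-04,
       -9.30889409e-05,  5.85103699e-05]), 'joint_efforts': array([ 1.16288986e-03, -4.45261252e+01, -3.51694000e+01, -3.31099418e-04,
        5.79687272e-03, -1.41600864e-05]), 'eef_pos': array([ 0.20351884, -0.53758078,  0.40399761]), 'eef_rot': array([-4.97406536e-04,  8.22784414e-01, -5.68353186e-01, -4.65302780e-04]), 'wrist_force': array([ 0.75965356, -0.15167896,  0.02301804]), 'torque': array([0.02001817, 0.01816702, 0.02297594]), 'opening': 1.0004776401974056}
```

View pics/scene0.png

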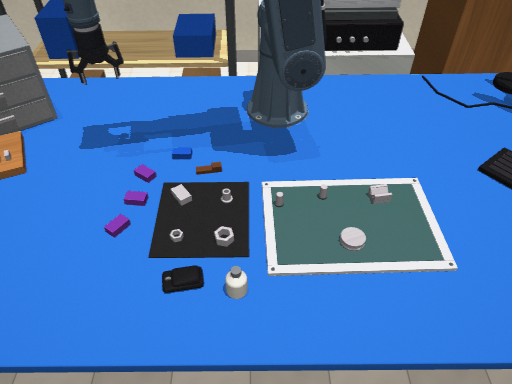

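View pics/side0.png

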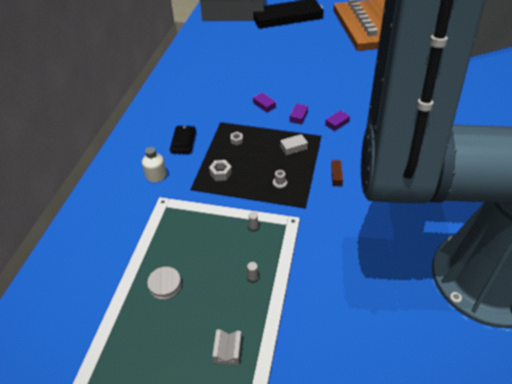

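View pics/wrist0.png

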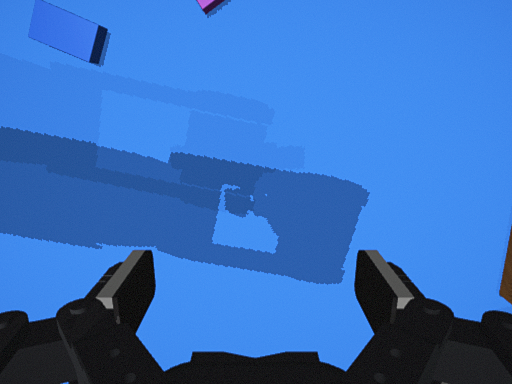

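Run:
```python
from h import *
import pickle
z={'block':.025,'bush':.035,'lnut':.027,'snut':.019,'ped':.032,'post1':.052,'post2':.052,'vb':.042,'jaw':.02,'mouse':.03,'bottle':.085}
S={'block':(180,191),'bush':(226.5,191),'lnut':(224,234),'snut':(176,233.5),'ped':(352.5,236),'post1':(279,194),'post2':(323,187),'vb':(380,190),'jaw':(209,167),'mouse':(183,277),'bottle':(236,271)}
D={'block':(293,142),'bush':(280,174),'lnut':(220,168),'snut':(236,137),'ped':(164,279),'post1':(253,216),'post2':(252,266),'vb':(228,342)}
a=pickle.load(open('scene0.pkl','rb'));b=pickle.load(open('side0.pkl','rb'))
for k in S: print(k,np.round(onz(a,*S[k],z[k]),3)[:2],np.round(onz(b,*D[k],z[k]),3)[:2] if k in D else '')
```

```text
block [ 0.454 -0.302] [ 0.455 -0.296]
bush [ 0.466 -0.167] [ 0.463 -0.166]
lnut [ 0.618 -0.168] [ 0.61  -0.164]
snut [ 0.608 -0.296] [ 0.604 -0.291]
ped [0.632 0.165] [0.63  0.164]
post1 [ 0.496 -0.019] [ 0.492 -0.014]
post2 [0.47  0.107] [0.464 0.11 ]
vb [0.474 0.269] [0.47  0.268]
jaw [ 0.344 -0.226] 
mouse [ 0.752 -0.261] 
bottle [ 0.774 -0.132]
```

>>> {"api": "move_arm", "payload": {"moves": [{"x":-1.84,"y":-4.8},{"x":-1.84,"y":-4.8},{"x":-1.84,"y":-4.8},{"x":-1.84,"y":-4.8},{"x":-1.84,"y":-4.8}]}}

```text
validation failed for argument at $.mo...
```

>>> {"api": "move_arm", "payload": {"moves": [{"x":-1.84,"y":-4.8},{"x":-1.84,"y":-4.8},{"x":-1.84,"y":-4.8},{"x":-1.84,"y":-4.8},{"gripper":100}]}}

```text
validation failed for argument at $.mo...
```

Run:
```python
from h import *
import pickle
T,o=pose(); print(T.round(3)); c=snap('wrist'); save(c,'w1.png'); pickle.dump(c,open('w1.pkl','wb'))
```

```text
[[ 0.354 -0.935 -0.     0.204]
 [-0.935 -0.354  0.001 -0.538]
 [-0.001 -0.    -1.     0.404]
 [ 0.     0.     0.     1.   ]]
```

View pics/w1.png

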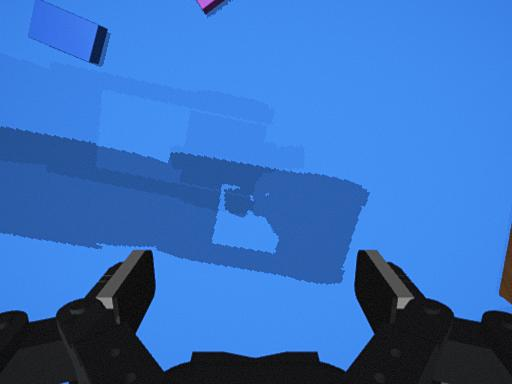

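>>> {"api": "move_arm", "payload": {"moves": [{"gripper":100,"x":-1.84,"y":-4.8,"z":0,"roll":0},{"gripper":100,"x":-1.84,"y":-4.8,"z":0,"roll":0},{"gripper":100,"x":-1.84,"y":-4.8,"z":0,"roll":0},{"gripper":100,"x":-1.84,"y":-4.8,"z":0,"roll":0},{"gripper":100,"x":-1.84,"y":-4.8,"z":0,"roll":0}]}}

```text
time_s: 0.82
eef_pos: [0.3964, -0.3655, 0.4046]
eef_rot: [-0.0, 0.823, -0.568, 0.0]
wrist_force: [0.9, -0.3, -0.4]
opening: 0.997
```

>>> {"api": "move_arm", "payload": {"moves": [{"gripper":100,"x":-1.84,"y":-4.8,"z":0,"roll":0},{"gripper":100,"x":-1.84,"y":-4.8,"z":0,"roll":0},{"gripper":100,"x":-1.84,"y":-4.8,"z":0,"roll":0},{"gripper":100,"x":-1.84,"y":-4.8,"z":0,"roll":0},{"gripper":100,"x":0,"y":0,"z":0,"roll":0}]}}

```text
time_s: 1.45
eef_pos: [0.5508, -0.2273, 0.4043]
eef_rot: [-0.0, 0.824, -0.566, -0.0]
wrist_force: [0.1, -0.7, -1.3]
opening: 0.998
```

Run:
```python
from h import *
import pickle
T,o=pose(); print(T.round(3)); c=snap('wrist'); save(c,'w1.png'); pickle.dump(c,open('w1.pkl','wb'))
```

```text
[[ 0.358 -0.934  0.     0.551]
 [-0.934 -0.358  0.001 -0.227]
 [-0.001 -0.    -1.     0.404]
 [ 0.     0.     0.     1.   ]]
```

View pics/w1.png

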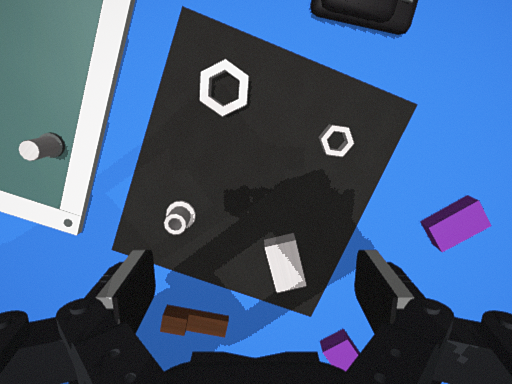

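The mat holds the white block at (287,268), the bushing at (178,217), the large nut at (224,87) and the small nut at (337,140). The things that could be mistaken for the block are the purple ones at (455,223) and (338,350), plus a blue one that was in the scene view. I choose the bare steel block that stands on the mat.

```bash
cat >> h.py <<'E'
def blobs(c,thr,amin=60,sat=40):
    im=c['img'].astype(int); m=((im.min(2)>thr)&(im.max(2)-im.min(2)<sat)).astype(np.uint8)
    cs,_=cv2.findContours(m,cv2.RETR_EXTERNAL,cv2.CHAIN_APPROX_NONE); return [k[:,0] for k in cs if cv2.contourArea(k)>amin]
def fit(c,k,z):
    w=np.array([onz(c,u,v,z)[:2] for u,v in k])*1000
    h=cv2.convexHull(w.astype(np.float32)); r=cv2.minAreaRect(h); cc=cv2.minEnclosingCircle(h)
    return np.round(r[0],1),np.round(r[1],1),round(r[2],1),np.round(cc[0],1),round(cc[1]*2,1),cv2.approxPolyDP(h,4,True)[:,0].round().tolist()
E
python3 - <<'E'
from h import *
import pickle
c=pickle.load(open('w1.pkl','rb'))
for t in(120,190):
  for k in blobs(c,t):
    m=k.mean(0).round()
    if m[1]>310 or m[0]<130: continue
    z=.027 if m[1]<115 else .019 if m[1]<170 else .037 if m[0]<220 else .025
    print(t,m,fit(c,k,z))
E
```

```text
120 [403. 302.] (array([ 460.5, -449.9]), array([12.2, 15.2]), 21.1, array([ 460.6, -449.8]), 19.3, [[452.0, -445.0], [455.0, -452.0], [469.0, -455.0], [463.0, -441.0]])
120 [285. 266.] (array([ 453.6, -301.7]), array([60.1, 35.5]), 35.2, array([ 453.8, -302.2]), 68.4, [[488.0, -299.0], [468.0, -271.0], [420.0, -305.0], [440.0, -332.0]])
120 [179. 217.] (array([ 471.7, -170.6]), array([29.8, 38.9]), 72.4, array([ 471.4, -171.1]), 39.2, [[491.0, -170.0], [478.0, -157.0], [458.0, -159.0], [452.0, -171.0], [476.0, -187.0], [486.0, -183.0]])
120 [337. 140.] (array([ 604.5, -298. ]), array([30.7, 33.7]), 72.9, array([ 604.6, -298. ]), 34.5, [[617.0, -286.0], [598.0, -283.0], [588.0, -294.0], [592.0, -310.0], [610.0, -314.0], [621.0, -302.0]])
120 [223.  87.] (array([ 611.9, -171. ]), array([46.5, 52.4]), 46.8, array([ 611.6, -171.3]), 53.3, [[637.0, -164.0], [617.0, -145.0], [593.0, -153.0], [586.0, -179.0], [604.0, -195.0], [631.0, -189.0]])
190 [281. 268.] (array([ 452.9, -300.4]), array([58.9, 32.2]), 36.1, array([ 450.3, -296.2]), 61.2, [[473.0, -279.0], [466.0, -272.0], [422.0, -303.0], [422.0, -308.0], [445.0, -326.0]])
190 [175. 224.] (array([ 463.6, -169.6]), array([21.7, 21.7]), 53.9, array([ 463.8, -169.5]), 22.5, [[473.0, -164.0], [456.0, -161.0], [455.0, -176.0], [471.0, -178.0]])
190 [181. 208.] (array([ 481.9, -170.2]), array([15.3, 29.5]), 14.3, array([ 475.5, -171.9]), 29.5, [[478.0, -186.0], [490.0, -171.0], [483.0, -159.0], [471.0, -158.0]])
190 [337. 140.] (array([ 604.4, -297.9]), array([32.5, 29.6]), 43.5, array([ 604.4, -298.3]), 33.4, [[616.0, -287.0], [601.0, -282.0], [589.0, -293.0], [593.0, -309.0], [608.0, -315.0], [620.0, -303.0]])
190 [223.  87.] (array([ 611.7, -170.9]), array([45.5, 51.9]), 46.7, array([ 611.9, -170.9]), 52.3, [[637.0, -163.0], [619.0, -146.0], [593.0, -153.0], [587.0, -178.0], [606.0, -196.0], [631.0, -188.0]])
```

```bash
cat >> h.py <<'E'
def plan(x,y,z,ang=None):
    T,o=pose(); a=np.degrees(np.arctan2(T[1,0],T[0,0])); ang=a if ang is None else ang
    roll=(a-ang+180)%360-180; t=np.radians(ang); d=np.array([x,y,z])-T[:3,3]
    print('ang %.1f roll %.1f | after roll cm x %.2f y %.2f z %.2f'%(a,roll,100*(d[0]*np.cos(t)+d[1]*np.sin(t)),100*(d[0]*np.sin(t)-d[1]*np.cos(t)),-100*d[2]),'pos',T[:3,3].round(4),'q6 %.2f'%o['q'][5],'F',o['wrist_force'].round(1),'op %.3f'%o['opening'],'t %.2f'%o['time_s'])
E
python3 -c "
from h import *
plan(.4536,-.3017,.30,-54.7)"
```

```text
ang -69.1 roll -14.4 | after roll cm x 0.41 y 12.08 z 10.42 pos [ 0.5498 -0.2286  0.4042] q6 0.61 F [ 0.5 -0.1  0.3] op 0.998 t 1.50
```

>>> {"api": "move_arm", "payload": {"moves": [{"gripper":100,"x":0,"y":0,"z":3,"roll":-7.2},{"gripper":100,"x":0,"y":0,"z":3,"roll":-7.2},{"gripper":100,"x":0.2,"y":4,"z":2,"roll":0},{"gripper":100,"x":0.2,"y":4,"z":2,"roll":0},{"gripper":100,"x":0,"y":4,"z":2,"roll":0}]}}

```text
time_s: 2.12
eef_pos: [0.4512, -0.3037, 0.2841]
eef_rot: [0.0, 0.887, -0.461, -0.0]
wrist_force: [0.7, -0.1, 0.7]
opening: 0.999
```

>>> {"api": "move_arm", "payload": {"moves": [{"gripper":100,"x":0,"y":0,"z":0,"roll":0},{"gripper":100,"x":0,"y":0,"z":0,"roll":0}]}}

```text
time_s: 2.38
eef_pos: [0.4529, -0.303, 0.2852]
eef_rot: [0.0, 0.887, -0.462, 0.0]
wrist_force: [0.8, -0.8, 0.2]
opening: 1.002
```

```bash
python3 -c "
from h import *
plan(.4536,-.3017,.185,-54.7)
c=snap('wrist');save(c,'w2.png')
for k in blobs(c,120): print(k.mean(0).round(),fit(c,k,.025))"
```

```text
ang -55.0 roll -0.3 | after roll cm x -0.07 y -0.13 z 10.02 pos [ 0.4529 -0.303   0.2852] q6 0.15 F [ 0.8 -0.8  0.2] op 1.002 t 2.38
[390. 278.] (array([ 461.8, -423. ]), array([59.9, 14.6]), 65.8, array([ 456.9, -420.8]), 60.1, [[467.0, -393.0], [446.0, -449.0], [458.0, -449.0], [472.0, -399.0]])
[119. 278.] (array([ 343. , -253.9]), array([60. , 14.6]), 4.3, array([ 343.4, -259.2]), 60.1, [[373.0, -259.0], [369.0, -252.0], [318.0, -248.0], [313.0, -259.0]])
[254. 194.] (array([ 454.8, -301. ]), array([62.4, 36.7]), 35.1, array([ 454.5, -301.4]), 70.7, [[471.0, -270.0], [419.0, -305.0], [439.0, -333.0], [489.0, -297.0]])
[97. 71.] (array([ 464.6, -172.2]), array([31.3, 40.6]), 26.2, array([ 464.4, -172.1]), 41.0, [[466.0, -153.0], [452.0, -156.0], [448.0, -166.0], [455.0, -187.0], [470.0, -192.0], [479.0, -187.0], [482.0, -174.0]])
[384.  13.] (array([ 593.6, -301.4]), array([18.8, 35.2]), 35.1, array([ 597.8, -298.2]), 35.8, [[591.0, -282.0], [582.0, -290.0], [585.0, -306.0], [607.0, -314.0], [611.0, -310.0]])
```

View pics/w2.png

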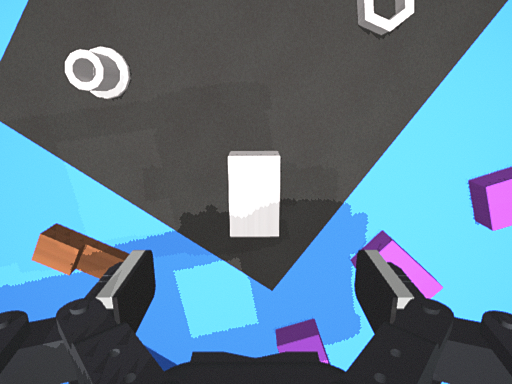

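```bash
python3 -c "
from h import *
c=snap('wrist')
for p in [(382,232),(441,288),(428,297),(352,262),(56,224),(120,262),(278,330),(316,320)]: print(p,onz(c,*p,.02).round(3))
T,_=pose()
for x in(-.057,-.0425,.0425,.057): print((T@[x,0,.155,1]).round(3), (T@[x,.02,.155,1]).round(3))
"
```

```text
(382, 232) [ 0.486 -0.396  0.02 ]
(441, 288) [ 0.476 -0.465  0.02 ]
(428, 297) [ 0.465 -0.463  0.02 ]
(352, 262) [ 0.454 -0.394  0.02 ]
(56, 224) [ 0.352 -0.195  0.02 ]
(120, 262) [ 0.352 -0.249  0.02 ]
(278, 330) [ 0.372 -0.384  0.02 ]
(316, 320) [ 0.397 -0.403  0.02 ]
[ 0.421 -0.256  0.13   1.   ] [ 0.405 -0.267  0.13   1.   ]
[ 0.429 -0.268  0.131  1.   ] [ 0.413 -0.279  0.131  1.   ]
[ 0.478 -0.337  0.131  1.   ] [ 0.462 -0.349  0.131  1.   ]
[ 0.487 -0.349  0.131  1.   ] [ 0.47  -0.361  0.131  1.   ]
```

>>> {"api": "move_arm", "payload": {"moves": [{"gripper":100,"x":0,"y":-0.1,"z":3,"roll":0},{"gripper":100,"x":0,"y":0,"z":3,"roll":0},{"gripper":100,"x":0,"y":0,"z":2.5,"roll":0},{"gripper":100,"x":0,"y":0,"z":1.5,"roll":0},{"gripper":100,"x":0,"y":0,"z":0,"roll":0}]}}

```text
time_s: 3.1
eef_pos: [0.4541, -0.3012, 0.1841]
eef_rot: [-0.0, 0.888, -0.46, -0.001]
wrist_force: [0.2, -0.1, 0.6]
opening: 1.002
```

>>> {"api": "move_arm", "payload": {"moves": [{"gripper":0,"x":0,"y":0,"z":0,"roll":0},{"gripper":0,"x":0,"y":0,"z":0,"roll":0},{"gripper":0,"x":0,"y":0,"z":0,"roll":0},{"gripper":0,"x":0,"y":0,"z":0,"roll":0},{"gripper":0,"x":0,"y":0,"z":0,"roll":0}]}}

```text
time_s: 3.72
eef_pos: [0.4543, -0.3022, 0.1858]
eef_rot: [0.0, 0.888, -0.461, 0.001]
wrist_force: [-0.5, 0.6, 6.3]
opening: 0.404
```

```bash
python3 -c "
from h import *
plan(.4536,-.3017,.185,-54.7)"
```

```text
ang -54.9 roll -0.2 | after roll cm x -0.08 y 0.03 z 0.08 pos [ 0.4543 -0.3022  0.1858] q6 0.15 F [-0.5  0.6  6.3] op 0.404 t 3.73
```

>>> {"api": "move_arm", "payload": {"moves": [{"gripper":0,"x":0,"y":0,"z":-2,"roll":0},{"gripper":0,"x":0,"y":0,"z":-5,"roll":0},{"gripper":0,"x":0,"y":0,"z":-5,"roll":0},{"gripper":0,"x":0,"y":0,"z":-5,"roll":0},{"gripper":0,"x":0,"y":0,"z":-4,"roll":0}]}}

```text
time_s: 4.35
eef_pos: [0.4537, -0.3015, 0.3963]
eef_rot: [0.0, 0.888, -0.461, 0.0]
wrist_force: [-0.2, -0.4, -4.9]
opening: 0.403
```

```bash
python3 -c "
from h import *
plan(.52,.135,.40)"
```

```text
ang -54.9 roll 0.0 | after roll cm x -31.88 y -30.54 z -0.37 pos [ 0.4537 -0.3015  0.3963] q6 0.15 F [-0.2 -0.4 -4.9] op 0.403 t 4.35
```

Held. Moving 44 cm in 10 rows.

>>> {"api": "move_arm", "payload": {"moves": [{"gripper":0,"x":-3.2,"y":-3.05,"z":0,"roll":0},{"gripper":0,"x":-3.2,"y":-3.05,"z":0,"roll":0},{"gripper":0,"x":-3.2,"y":-3.05,"z":0,"roll":0},{"gripper":0,"x":-3.2,"y":-3.05,"z":0,"roll":0},{"gripper":0,"x":-3.2,"y":-3.05,"z":0,"roll":0}]}}

```text
time_s: 4.97
eef_pos: [0.4861, -0.0816, 0.394]
eef_rot: [0.0, 0.887, -0.461, -0.001]
wrist_force: [1.4, 0.3, -4.0]
opening: 0.405
```

>>> {"api": "move_arm", "payload": {"moves": [{"gripper":0,"x":-3.2,"y":-3.05,"z":0,"roll":0},{"gripper":0,"x":-3.2,"y":-3.05,"z":0,"roll":0},{"gripper":0,"x":-3.2,"y":-3.05,"z":0,"roll":0},{"gripper":0,"x":-3.2,"y":-3.05,"z":0,"roll":0},{"gripper":0,"x":-3.2,"y":-3.05,"z":0,"roll":0}]}}

```text
time_s: 5.6
eef_pos: [0.5188, 0.1369, 0.3939]
eef_rot: [0.0, 0.888, -0.461, -0.001]
wrist_force: [0.0, -0.9, -3.6]
opening: 0.4
```

>>> {"api": "move_arm", "payload": {"moves": [{"gripper":0,"x":0,"y":0,"z":0,"roll":0},{"gripper":0,"x":0,"y":0,"z":0,"roll":0},{"gripper":0,"x":0,"y":0,"z":0,"roll":0}]}}

```text
time_s: 5.98
eef_pos: [0.5191, 0.1345, 0.3944]
eef_rot: [0.0, 0.887, -0.461, -0.0]
wrist_force: [0.2, -0.2, -4.2]
opening: 0.4
```

```bash
python3 -c "
from h import *
import pickle
plan(.631,.165,.30)
c=snap('wrist');save(c,'w3.png');pickle.dump(c,open('w3.pkl','wb'))"
```

```text
ang -54.9 roll 0.0 | after roll cm x 3.93 y -10.91 z 9.44 pos [0.5191 0.1345 0.3944] q6 0.99 F [ 0.2 -0.2 -4.2] op 0.400 t 5.97
```

View pics/w3.png

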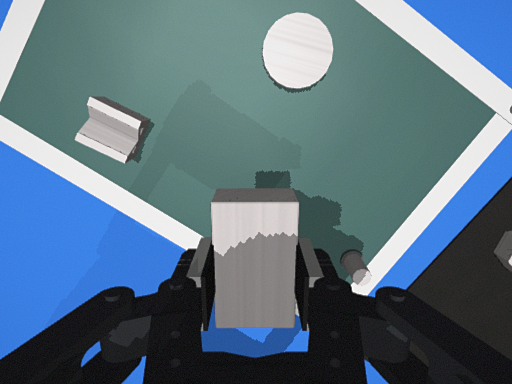

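```bash
python3 -c "
from h import *
import pickle
c=pickle.load(open('w3.pkl','rb'))
for k in blobs(c,150):
  m=k.mean(0)
  if m[1]<70 and 250<m[0]<350: print(m,fit(c,k,.032)[:5])
for p in [(360,275),(90,97),(139,122),(79,133),(127,160)]: print(p,onz(c,*p,.052 if p[0]>300 else .042).round(4))
"
```

```text
[297.46634615  49.72115385] (array([629.7, 165.3]), array([63.3, 63.4]), 9.9, array([629.9, 165.3]), 64.3)
(360, 275) [ 0.4932 -0.0157  0.052 ]
(90, 97) [0.4886 0.2967 0.042 ]
(139, 122) [0.4947 0.2491 0.042 ]
(79, 133) [0.4535 0.2901 0.042 ]
(127, 160) [0.4569 0.2407 0.042 ]
```

>>> {"api": "move_arm", "payload": {"moves": [{"gripper":0,"x":1.3,"y":-3.6,"z":2,"roll":0},{"gripper":0,"x":1.3,"y":-3.6,"z":3,"roll":0},{"gripper":0,"x":1.2,"y":-3.6,"z":4,"roll":0},{"gripper":0,"x":0,"y":0,"z":0,"roll":0},{"gripper":0,"x":0,"y":0,"z":0,"roll":0}]}}

```text
time_s: 6.65
eef_pos: [0.6295, 0.1657, 0.3046]
eef_rot: [0.0, 0.887, -0.461, -0.0]
wrist_force: [1.7, 0.3, -3.9]
opening: 0.401
```

```bash
python3 -c "
from h import *
plan(.6298,.1653,.216)"
```

```text
ang -54.9 roll 0.0 | after roll cm x 0.05 y -0.00 z 8.86 pos [0.6295 0.1657 0.3046] q6 1.03 F [ 1.7  0.3 -3.9] op 0.401 t 6.65
```

>>> {"api": "move_arm", "payload": {"moves": [{"gripper":0,"x":0,"y":0,"z":4,"roll":0},{"gripper":0,"x":0,"y":0,"z":3,"roll":0},{"gripper":0,"x":0,"y":0,"z":1.4,"roll":0},{"gripper":0,"x":0,"y":0,"z":0.4,"roll":0},{"gripper":0,"x":0,"y":0,"z":0,"roll":0}]}}

```text
time_s: 7.28
eef_pos: [0.6301, 0.1665, 0.2185]
eef_rot: [-0.001, 0.888, -0.461, 0.001]
wrist_force: [0.1, -0.3, -4.3]
opening: 0.406
```

>>> {"api": "move_arm", "payload": {"moves": [{"gripper":0,"x":0,"y":0,"z":0.1,"roll":0},{"gripper":0,"x":0,"y":0,"z":0,"roll":0},{"gripper":0,"x":0,"y":0,"z":0,"roll":0}]}}

```text
time_s: 7.65
eef_pos: [0.6295, 0.1666, 0.216]
eef_rot: [-0.0, 0.888, -0.461, 0.0]
wrist_force: [0.6, -0.3, -4.5]
opening: 0.401
```

>>> {"api": "move_arm", "payload": {"moves": [{"gripper":0,"x":0,"y":0,"z":0.1,"roll":0},{"gripper":0,"x":0,"y":0,"z":0,"roll":0},{"gripper":0,"x":0,"y":0,"z":0,"roll":0}]}}

```text
time_s: 8.02
eef_pos: [0.6296, 0.1666, 0.215]
eef_rot: [-0.0, 0.888, -0.461, 0.0]
wrist_force: [0.3, 0.7, -2.0]
opening: 0.402
```

>>> {"api": "move_arm", "payload": {"moves": [{"gripper":0,"x":0,"y":0,"z":0.1,"roll":0},{"gripper":0,"x":0,"y":0,"z":0,"roll":0},{"gripper":0,"x":0,"y":0,"z":0,"roll":0}]}}

```text
time_s: 8.4
eef_pos: [0.6296, 0.1666, 0.2149]
eef_rot: [-0.0, 0.888, -0.461, 0.0]
wrist_force: [-4.7, -0.9, 6.1]
opening: 0.404
```

>>> {"api": "move_arm", "payload": {"moves": [{"gripper":60,"x":0,"y":0,"z":0,"roll":0},{"gripper":60,"x":0,"y":0,"z":0,"roll":0},{"gripper":80,"x":0,"y":0,"z":0,"roll":0},{"gripper":100,"x":0,"y":0,"z":-1,"roll":0},{"gripper":100,"x":0,"y":0,"z":-3,"roll":0}]}}

```text
time_s: 9.02
eef_pos: [0.6287, 0.1664, 0.2527]
eef_rot: [0.001, 0.888, -0.461, -0.002]
wrist_force: [0.6, 0.5, -0.4]
opening: 1.001
```

>>> {"api": "move_arm", "payload": {"moves": [{"gripper":100,"x":0,"y":0,"z":-4,"roll":0},{"gripper":100,"x":0,"y":0,"z":-4,"roll":0},{"gripper":100,"x":0,"y":0,"z":-2,"roll":0},{"gripper":100,"x":0,"y":0,"z":0,"roll":0},{"gripper":100,"x":0,"y":0,"z":0,"roll":0}]}}

```text
time_s: 9.65
eef_pos: [0.6289, 0.1665, 0.3518]
eef_rot: [0.001, 0.888, -0.461, -0.001]
wrist_force: [-0.1, 0.0, -0.3]
opening: 1.001
```

```bash
python3 -c "
from h import *
import pickle
plan(.4645,-.169,.30)
c=snap('wrist');save(c,'w4.png');pickle.dump(c,open('w4.pkl','wb'))
for t in (150,190,225):
 for k in blobs(c,t): print(t,k.mean(0).round(),fit(c,k,.054)[:5])"
```

```text
ang -54.9 roll 0.0 | after roll cm x 17.98 y 32.75 z 5.18 pos [0.6289 0.1665 0.3518] q6 1.03 F [-0.1  0.  -0.3] op 1.001 t 9.65
150 [357. 352.] (array([551.1,  -7.6]), array([48.8,  7. ]), 2.0, array([551. ,  -7.1]), 49.0)
150 [162. 348.] (array([444.7, 146.8]), array([21.3, 57.7]), 1.5, array([451.9, 147. ]), 57.9)
150 [ 36. 282.] (array([441.6, 272. ]), array([21.3, 77.7]), 1.4, array([451.7, 272.3]), 77.7)
150 [ 61. 255.] (array([480.3, 265.3]), array([42.1, 50.9]), 8.6, array([480. , 266.9]), 62.7)
150 [257. 176.] (array([633.3, 168. ]), array([49.9, 58.4]), 35.2, array([633.4, 168.6]), 60.5)
150 [341. 132.] (array([673.3, 141.6]), array([ 90.5, 328.3]), 1.3, array([673.4, 139.6]), 335.8)
150 [16. 49.] (array([607.9, 370.5]), array([93.7, 21.3]), 1.5, array([608.1, 360.2]), 93.7)
190 [357. 351.] (array([551.2,  -7.6]), array([48.5,  6.2]), 1.4, array([551.2,  -6.7]), 48.6)
190 [156. 345.] (array([444.3, 154.6]), array([20.9, 42.2]), 1.2, array([444.3, 154.7]), 46.3)
190 [ 55. 271.] (array([462.8, 264.2]), array([ 7.2, 47.2]), 8.6, array([463.1, 264.3]), 47.3)
190 [ 36. 282.] (arr
[... 423 characters left out ...]
, 1.3, array([673.4, 139.6]), 335.8)
190 [16. 49.] (array([608.2, 370.5]), array([93. , 20.9]), 1.4, array([608.5, 360.3]), 93.0)
225 [357. 351.] (array([550.9,  -5.9]), array([48.1,  5.9]), 6.4, array([551.2,  -8.2]), 48.1)
225 [155. 345.] (array([444.3, 154.3]), array([20.4, 41.4]), 2.1, array([443.8, 154.4]), 45.4)
225 [ 36. 282.] (array([441.5, 272.4]), array([20.6, 76.9]), 1.5, array([451.4, 272.6]), 76.9)
225 [449. 263.] (array([665.8, -12.2]), array([68.6, 20.6]), 1.3, array([666.3, -12.6]), 70.5)
225 [324. 110.] (array([707.9, 142.5]), array([ 21. , 328.1]), 1.3, array([707. , 142.5]), 328.7)
225 [17. 43.] (array([608.6, 370.6]), array([92.3, 20.5]), 1.4, array([608.8, 360.5]), 92.3)
```

View pics/w4.png

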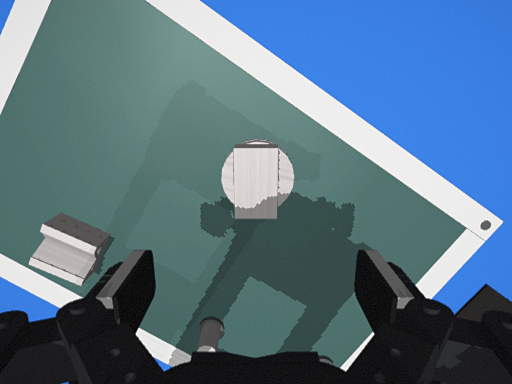

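```bash
python3 -c "
from h import *
import pickle
c=pickle.load(open('w4.pkl','rb'))
print(onz(c,256.5,183.5,.054).round(4),onz(c,257.5,176.5,.032).round(4),onz(c,211,322,.052).round(4))
for k in blobs(c,190):
  if k.mean(0)[0]<80 and 230<k.mean(0)[1]<275: print(fit(c,k,.042))
im=c['img'];cv2.imwrite('pics/c4.png',np.hstack([cv2.resize(im[135:225,210:305],(500,474),interpolation=2),cv2.resize(im[300:384,175:235],(300,474))])[:,:,::-1])"
```

```text
[0.6298 0.166  0.054 ] [0.6309 0.1656 0.032 ] [0.4967 0.1236 0.052 ]
(array([452.8, 266.8]), array([ 7.5, 49.3]), 8.6, array([453.1, 266.8]), 49.4, [[451.0, 291.0], [446.0, 290.0], [455.0, 242.0], [459.0, 247.0]])
(array([488.4, 272.1]), array([ 7.6, 49.1]), 8.6, array([488.3, 272.1]), 49.4, [[488.0, 297.0], [481.0, 296.0], [489.0, 247.0], [496.0, 249.0]])
```

View pics/c4.png

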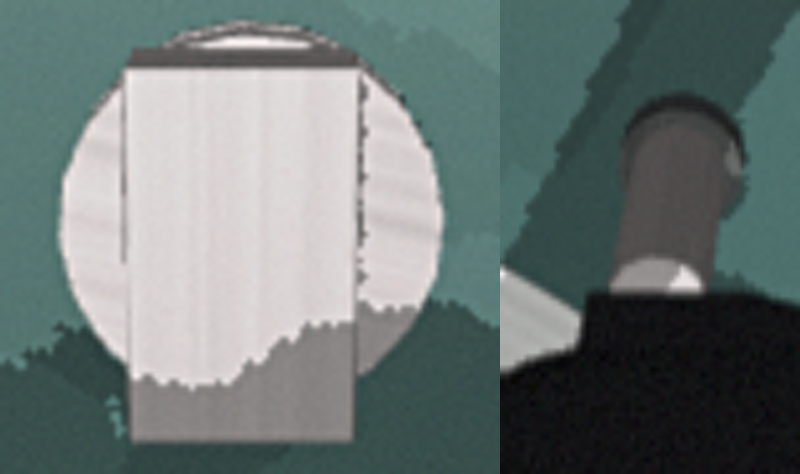

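>>> {"api": "move_arm", "payload": {"moves": [{"gripper":100,"x":2.5,"y":4.6,"z":0,"roll":0},{"gripper":100,"x":2.5,"y":4.6,"z":0,"roll":0},{"gripper":100,"x":2.5,"y":4.6,"z":0,"roll":0},{"gripper":100,"x":2.5,"y":4.6,"z":0,"roll":0},{"gripper":100,"x":2.5,"y":4.6,"z":0,"roll":0}]}}

```text
time_s: 10.32
eef_pos: [0.5119, -0.0692, 0.352]
eef_rot: [0.0, 0.888, -0.461, -0.001]
wrist_force: [1.3, -1.1, 0.6]
opening: 1.002
```

>>> {"api": "move_arm", "payload": {"moves": [{"gripper":100,"x":2.5,"y":4.6,"z":1,"roll":0},{"gripper":100,"x":2.5,"y":4.6,"z":3,"roll":0},{"gripper":100,"x":0.5,"y":0.5,"z":3,"roll":0},{"gripper":100,"x":0,"y":0,"z":0,"roll":0},{"gripper":100,"x":0,"y":0,"z":0,"roll":0}]}}

```text
time_s: 10.95
eef_pos: [0.4658, -0.1684, 0.2838]
eef_rot: [-0.0, 0.888, -0.46, -0.0]
wrist_force: [0.2, -0.5, -0.3]
opening: 0.998
```

```bash
python3 -c "
from h import *
plan(.464,-.1695,.187)
c=snap('wrist');save(c,'w5.png')
for k in blobs(c,150):
  if k.mean(0)[1]<270: print(k.mean(0).round(),fit(c,k,.037)[:5])
for p in((.464,-.1695,.037),(.464,-.1695,.003)): print(proj(c,p))
cv2.imwrite('pics/c5.png',cv2.resize(c['img'][120:260,180:330],(640,597))[:,:,::-1])"
```

```text
ang -54.8 roll 0.0 | after roll cm x -0.02 y 0.21 z 9.68 pos [ 0.4658 -0.1684  0.2838] q6 0.37 F [ 0.2 -0.5 -0.3] op 0.998 t 10.95
[253. 194.] (array([ 470.8, -163.1]), array([25.9, 29.4]), 62.1, array([ 468.6, -165. ]), 32.4)
[508. 146.] (array([ 589.7, -277.2]), array([21.1,  5. ]), 47.1, array([ 591.1, -278.4]), 21.1)
[56. 23.] (array([489.5, -10.6]), array([20. , 19.5]), 26.7, array([489.7, -10.8]), 20.6)
[399.  27.] (array([ 600.7, -174. ]), array([30.2, 49.4]), 35.2, array([ 607.8, -169. ]), 50.2)
[98. 96.] (array([477.5, -35.4]), array([134. ,  70.8]), 1.3, array([477.6, -39.8]), 147.6)
(np.float64(254.82151440382756), np.float64(207.3595591543065))
(np.float64(254.86501430540426), np.float64(193.28233954980772))
```

View pics/c5.png

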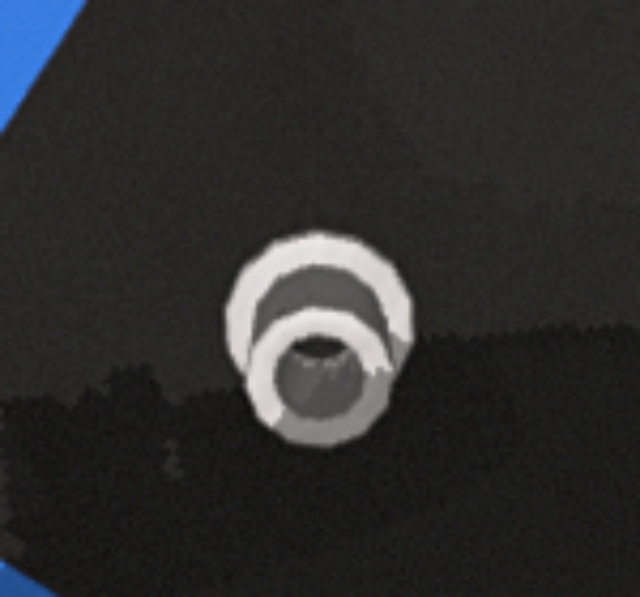

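>>> {"api": "move_arm", "payload": {"moves": [{"gripper":100,"x":0,"y":0.2,"z":3,"roll":0},{"gripper":100,"x":0,"y":0,"z":3,"roll":0},{"gripper":100,"x":0,"y":0,"z":2.5,"roll":0},{"gripper":100,"x":0,"y":0,"z":1.1,"roll":0},{"gripper":80,"x":0,"y":0,"z":0,"roll":0}]}}

```text
time_s: 11.62
eef_pos: [0.4643, -0.1696, 0.1879]
eef_rot: [-0.0, 0.888, -0.46, -0.0]
wrist_force: [-0.7, 0.1, -0.0]
opening: 0.816
```

>>> {"api": "move_arm", "payload": {"moves": [{"gripper":0,"x":0,"y":0,"z":0,"roll":0},{"gripper":0,"x":0,"y":0,"z":0,"roll":0},{"gripper":0,"x":0,"y":0,"z":0,"roll":0},{"gripper":0,"x":0,"y":0,"z":0,"roll":0},{"gripper":0,"x":0,"y":0,"z":0,"roll":0}]}}

```text
time_s: 12.25
eef_pos: [0.4644, -0.1703, 0.1889]
eef_rot: [0.0, 0.888, -0.461, 0.001]
wrist_force: [-2.0, 1.6, 6.0]
opening: 0.257
```

```bash
python3 -c "
from h import *
plan(.464,-.1695,.187)"
```

```text
ang -54.9 roll 0.0 | after roll cm x -0.09 y -0.01 z 0.19 pos [ 0.4644 -0.1703  0.1889] q6 0.37 F [-2.   1.6  6. ] op 0.257 t 12.25
```

>>> {"api": "move_arm", "payload": {"moves": [{"gripper":0,"x":0,"y":0,"z":-1,"roll":0},{"gripper":0,"x":0,"y":0,"z":-4,"roll":0},{"gripper":0,"x":0,"y":0,"z":-5,"roll":0},{"gripper":0,"x":0,"y":0,"z":-5,"roll":0},{"gripper":0,"x":0,"y":0,"z":0,"roll":0}]}}

```text
time_s: 12.88
eef_pos: [0.4652, -0.1708, 0.3429]
eef_rot: [0.001, 0.888, -0.461, 0.005]
wrist_force: [-0.2, 0.2, -2.4]
opening: 0.257
```

```bash
python3 -c "
from h import *
plan(.63,.166,.30)"
```

```text
ang -54.9 roll 0.0 | after roll cm x -18.06 y -32.86 z 4.29 pos [ 0.4652 -0.1708  0.3429] q6 0.37 F [-0.2  0.2 -2.4] op 0.257 t 12.88
```

>>> {"api": "move_arm", "payload": {"moves": [{"gripper":0,"x":-2.5,"y":-4.6,"z":0,"roll":0},{"gripper":0,"x":-2.5,"y":-4.6,"z":0,"roll":0},{"gripper":0,"x":-2.5,"y":-4.6,"z":0,"roll":0},{"gripper":0,"x":-2.5,"y":-4.6,"z":0,"roll":0},{"gripper":0,"x":-2.5,"y":-4.6,"z":0,"roll":0}]}}

```text
time_s: 13.5
eef_pos: [0.5802, 0.0662, 0.3366]
eef_rot: [0.0, 0.888, -0.461, -0.001]
wrist_force: [0.4, -0.5, -0.7]
opening: 0.261
```

>>> {"api": "move_arm", "payload": {"moves": [{"gripper":0,"x":-2.5,"y":-4.6,"z":0,"roll":0},{"gripper":0,"x":-2.5,"y":-4.6,"z":1,"roll":0},{"gripper":0,"x":-0.5,"y":-0.6,"z":3,"roll":0},{"gripper":0,"x":0,"y":0,"z":0,"roll":0},{"gripper":0,"x":0,"y":0,"z":0,"roll":0}]}}

```text
time_s: 14.12
eef_pos: [0.6285, 0.1653, 0.2977]
eef_rot: [0.0, 0.887, -0.461, -0.0]
wrist_force: [0.6, -0.3, -1.2]
opening: 0.256
```

```bash
python3 -c "
from h import *
import pickle
plan(.63,.166,.2405)
c=snap('wrist');save(c,'w6.png');pickle.dump(c,open('w6.pkl','wb'))"
```

```text
ang -54.9 roll 0.0 | after roll cm x 0.03 y -0.16 z 5.72 pos [0.6285 0.1653 0.2977] q6 1.03 F [ 0.6 -0.3 -1.2] op 0.256 t 14.12
```

View pics/w6.png

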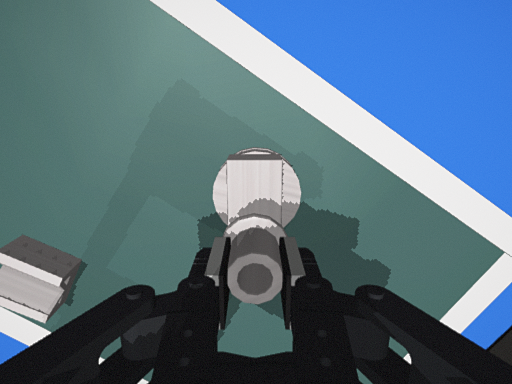

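>>> {"api": "move_arm", "payload": {"moves": [{"gripper":0,"x":0,"y":-0.2,"z":2.5,"roll":0},{"gripper":0,"x":0,"y":0,"z":2,"roll":0},{"gripper":0,"x":0,"y":0,"z":1,"roll":0},{"gripper":0,"x":0,"y":0,"z":0,"roll":0},{"gripper":0,"x":0,"y":0,"z":0,"roll":0}]}}

```text
time_s: 14.8
eef_pos: [0.6307, 0.1671, 0.2435]
eef_rot: [-0.0, 0.888, -0.461, 0.001]
wrist_force: [-0.3, 0.3, -0.7]
opening: 0.254
```

>>> {"api": "move_arm", "payload": {"moves": [{"gripper":0,"x":0,"y":0,"z":0.1,"roll":0},{"gripper":0,"x":0,"y":0,"z":0,"roll":0},{"gripper":0,"x":0,"y":0,"z":0,"roll":0}]}}

```text
time_s: 15.18
eef_pos: [0.6303, 0.1672, 0.242]
eef_rot: [-0.0, 0.888, -0.461, 0.0]
wrist_force: [0.1, -0.3, -1.3]
opening: 0.258
```

>>> {"api": "move_arm", "payload": {"moves": [{"gripper":0,"x":0,"y":0,"z":0.1,"roll":0},{"gripper":0,"x":0,"y":0,"z":0,"roll":0},{"gripper":0,"x":0,"y":0,"z":0,"roll":0}]}}

```text
time_s: 15.55
eef_pos: [0.6303, 0.1671, 0.2406]
eef_rot: [0.0, 0.888, -0.461, -0.0]
wrist_force: [-0.4, 0.9, -1.0]
opening: 0.261
```

>>> {"api": "move_arm", "payload": {"moves": [{"gripper":0,"x":0,"y":0,"z":0.1,"roll":0},{"gripper":0,"x":0,"y":0,"z":0,"roll":0},{"gripper":0,"x":0,"y":0,"z":0,"roll":0}]}}

```text
time_s: 15.92
eef_pos: [0.6303, 0.1671, 0.24]
eef_rot: [-0.0, 0.888, -0.461, 0.0]
wrist_force: [-1.1, -0.4, 1.4]
opening: 0.259
```

>>> {"api": "move_arm", "payload": {"moves": [{"gripper":0,"x":0,"y":0,"z":0.1,"roll":0},{"gripper":0,"x":0,"y":0,"z":0,"roll":0},{"gripper":0,"x":0,"y":0,"z":0,"roll":0}]}}

```text
time_s: 16.3
eef_pos: [0.6304, 0.1672, 0.2399]
eef_rot: [-0.0, 0.888, -0.461, 0.0]
wrist_force: [-4.4, -0.8, 7.5]
opening: 0.265
```

>>> {"api": "move_arm", "payload": {"moves": [{"gripper":30,"x":0,"y":0,"z":0,"roll":0},{"gripper":45,"x":0,"y":0,"z":0,"roll":0},{"gripper":70,"x":0,"y":0,"z":0,"roll":0},{"gripper":100,"x":0,"y":0,"z":0,"roll":0},{"gripper":100,"x":0,"y":0,"z":-2,"roll":0}]}}

```text
time_s: 16.92
eef_pos: [0.6294, 0.167, 0.2574]
eef_rot: [0.001, 0.888, -0.461, -0.002]
wrist_force: [-0.1, 0.1, 0.5]
opening: 0.998
```

>>> {"api": "move_arm", "payload": {"moves": [{"gripper":100,"x":0,"y":0,"z":-4,"roll":0},{"gripper":100,"x":0,"y":0,"z":-4,"roll":0},{"gripper":100,"x":0,"y":0,"z":-3,"roll":0},{"gripper":100,"x":0,"y":0,"z":0,"roll":0},{"gripper":100,"x":0,"y":0,"z":0,"roll":0}]}}

```text
time_s: 17.55
eef_pos: [0.63, 0.1671, 0.3686]
eef_rot: [0.0, 0.888, -0.461, -0.0]
wrist_force: [-1.0, -0.4, -0.9]
opening: 1.0
```

```bash
python3 -c "
from h import *
import pickle
plan(.6118,-.171,.30,-54.9)
c=snap('wrist');save(c,'w7.png');pickle.dump(c,open('w7.pkl','wb'))
print(proj(c,(.63,.166,.088)),proj(c,(.63,.166,.054)))
cv2.imwrite('pics/c7.png',np.hstack([cv2.resize(c['img'][130:290,170:340],(600,565)),cv2.resize(c['img'][300:384,160:240],(200,565))])[:,:,::-1])"
```

```text
ang -54.9 roll 0.0 | after roll cm x 26.62 y 20.93 z 6.86 pos [0.63   0.1671 0.3686] q6 1.04 F [-1.  -0.4 -0.9] op 1.000 t 17.55
(np.float64(256.07488079770616), np.float64(191.40304785637565)) (np.float64(255.94794634707358), np.float64(180.6461699435319))
```

View pics/c7.png

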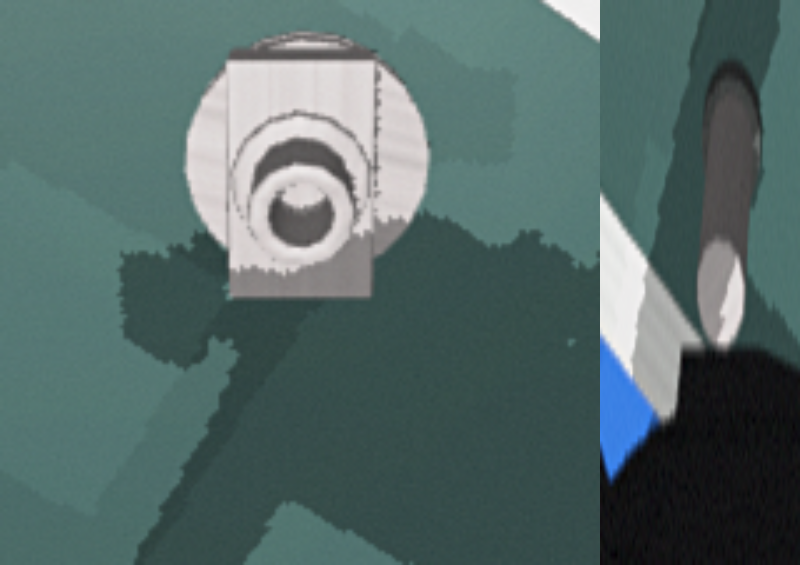

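```bash
python3 -c "
from h import *
import pickle
c=pickle.load(open('w7.pkl','rb')); p2=onz(c,208.4,343.6,.052);print(p2, (p2+[.4932,-.0157,.052])/2)
plan(.6118,-.171,.29,-14.4)"
```

```text
[0.46417888 0.10740248 0.052     ] [0.47868944 0.04585124 0.052     ]
ang -54.9 roll -40.5 | after roll cm x 6.66 y 33.19 z 7.77 pos [0.6298 0.167  0.3677] q6 1.04 F [-0.   0.5  0.1] op 0.996 t 17.60
```

>>> {"api": "move_arm", "payload": {"moves": [{"gripper":100,"x":0,"y":0,"z":0,"roll":-10.1},{"gripper":100,"x":0,"y":0,"z":0,"roll":-10.1},{"gripper":100,"x":0,"y":0,"z":0,"roll":-10.1},{"gripper":100,"x":0,"y":0,"z":0,"roll":-10.1},{"gripper":100,"x":1.1,"y":5.5,"z":0,"roll":0}]}}

```text
time_s: 18.23
eef_pos: [0.6266, 0.1134, 0.3667]
eef_rot: [-0.0, 0.992, -0.122, -0.001]
wrist_force: [1.1, -1.2, -0.3]
opening: 1.004
```

>>> {"api": "move_arm", "payload": {"moves": [{"gripper":100,"x":1.1,"y":5.5,"z":0,"roll":0},{"gripper":100,"x":1.1,"y":5.5,"z":0,"roll":0},{"gripper":100,"x":1.1,"y":5.5,"z":0,"roll":0},{"gripper":100,"x":1.1,"y":5.5,"z":2,"roll":0},{"gripper":100,"x":1.1,"y":5.5,"z":5,"roll":0}]}}

```text
time_s: 18.85
eef_pos: [0.6123, -0.1619, 0.3072]
eef_rot: [0.0, 0.992, -0.126, 0.001]
wrist_force: [0.7, 0.3, -0.5]
opening: 0.995
```

>>> {"api": "move_arm", "payload": {"moves": [{"gripper":100,"x":0,"y":0,"z":0,"roll":0},{"gripper":100,"x":0,"y":0,"z":0,"roll":0}]}}

```text
time_s: 19.1
eef_pos: [0.612, -0.1591, 0.3062]
eef_rot: [-0.001, 0.992, -0.126, -0.001]
wrist_force: [-0.6, 0.1, 0.5]
opening: 1.0
```

```bash
python3 -c "
from h import *
plan(.6118,-.171,.187,-14.4)
c=snap('wrist');save(c,'w8.png')
for k in blobs(c,150):
  if k.mean(0)[1]<250: print(k.mean(0).round(),fit(c,k,.027))
print(proj(c,(.6118,-.171,.027)))"
```

```text
ang -14.5 roll -0.1 | after roll cm x 0.27 y 1.16 z 11.92 pos [ 0.612  -0.1591  0.3062] q6 -0.19 F [-0.6  0.1  0.5] op 1.000 t 19.10
[265. 196.] (array([ 616.8, -163.2]), array([31. , 50.7]), 56.8, array([ 612.1, -170.5]), 51.7, [[593.0, -153.0], [590.0, -164.0], [630.0, -189.0], [637.0, -163.0], [617.0, -145.0]])
[478. 110.] (array([ 778.7, -138.5]), array([54.6, 46.4]), 82.4, array([ 782.9, -139.4]), 56.4, [[780.0, -112.0], [762.0, -120.0], [756.0, -140.0], [765.0, -159.0], [787.0, -167.0], [799.0, -162.0], [804.0, -122.0]])
[ 9. 35.] (array([479.6, -12.3]), array([20.5, 14.5]), 63.8, array([477. , -11.2]), 20.8, [[479.0, -1.0], [469.0, -17.0], [475.0, -21.0], [487.0, -14.0]])
[186.  54.] (array([583.1, -51.7]), array([277.2,  23.4]), 1.3, array([583.3, -59.6]), 277.3, [[722.0, -53.0], [666.0, -38.0], [457.0, -43.0], [445.0, -67.0], [721.0, -60.0]])
(np.float64(259.5033551695923), np.float64(206.3668004202137))
```

>>> {"api": "move_arm", "payload": {"moves": [{"gripper":100,"x":0.3,"y":1.2,"z":3,"roll":0},{"gripper":100,"x":0,"y":0,"z":3.5,"roll":0},{"gripper":100,"x":0,"y":0,"z":3,"roll":0},{"gripper":100,"x":0,"y":0,"z":2.3,"roll":0},{"gripper":100,"x":0,"y":0,"z":0,"roll":0}]}}

```text
time_s: 19.77
eef_pos: [0.612, -0.1699, 0.1882]
eef_rot: [-0.001, 0.992, -0.125, -0.001]
wrist_force: [0.4, 0.2, -0.3]
opening: 1.003
```

>>> {"api": "move_arm", "payload": {"moves": [{"gripper":0,"x":0,"y":0,"z":0,"roll":0},{"gripper":0,"x":0,"y":0,"z":0,"roll":0},{"gripper":0,"x":0,"y":0,"z":0,"roll":0},{"gripper":0,"x":0,"y":0,"z":0,"roll":0},{"gripper":0,"x":0,"y":0,"z":0,"roll":0}]}}

```text
time_s: 20.4
eef_pos: [0.6131, -0.1721, 0.1913]
eef_rot: [0.0, 0.992, -0.126, 0.002]
wrist_force: [0.7, 1.3, 5.5]
opening: 0.514
```

```bash
python3 -c "
from h import *
plan(.612,-.171,.187)"
```

```text
ang -14.5 roll 0.0 | after roll cm x -0.13 y -0.08 z 0.43 pos [ 0.6131 -0.1721  0.1913] q6 -0.21 F [0.7 1.3 5.5] op 0.514 t 20.40
```

>>> {"api": "move_arm", "payload": {"moves": [{"gripper":0,"x":0,"y":0,"z":-1,"roll":0},{"gripper":0,"x":0,"y":0,"z":-4,"roll":0},{"gripper":0,"x":0,"y":0,"z":-5,"roll":0},{"gripper":0,"x":0,"y":0,"z":-5,"roll":0},{"gripper":0,"x":0,"y":0,"z":-2,"roll":0}]}}

```text
time_s: 21.02
eef_pos: [0.6127, -0.1722, 0.3632]
eef_rot: [0.001, 0.992, -0.126, 0.003]
wrist_force: [0.9, -0.1, -2.5]
opening: 0.51
```

```bash
python3 -c "
from h import *
plan(.48,.02,.36)"
```

```text
ang -14.5 roll 0.0 | after roll cm x -17.65 y -15.29 z 0.32 pos [ 0.6127 -0.1722  0.3632] q6 -0.21 F [ 0.9 -0.1 -2.5] op 0.510 t 21.02
```

>>> {"api": "move_arm", "payload": {"moves": [{"gripper":0,"x":-4.05,"y":-3.4,"z":0,"roll":0},{"gripper":0,"x":-4.05,"y":-3.4,"z":0,"roll":0},{"gripper":0,"x":-4.05,"y":-3.4,"z":0,"roll":0},{"gripper":0,"x":-4.05,"y":-3.4,"z":0,"roll":0},{"gripper":0,"x":0,"y":0,"z":0,"roll":0}]}}

```text
time_s: 21.65
eef_pos: [0.4867, 0.003, 0.3574]
eef_rot: [-0.001, 0.992, -0.124, -0.002]
wrist_force: [0.2, -1.4, -2.0]
opening: 0.512
```

>>> {"api": "move_arm", "payload": {"moves": [{"gripper":0,"x":0,"y":0,"z":0,"roll":0},{"gripper":0,"x":0,"y":0,"z":0,"roll":0}]}}

```text
time_s: 21.9
eef_pos: [0.4898, -0.0005, 0.3589]
eef_rot: [0.0, 0.992, -0.126, -0.0]
wrist_force: [0.7, -0.3, -2.6]
opening: 0.518
```

```bash
python3 -c "
from h import *
import pickle
plan(.48,.046,.28)
c=snap('wrist');save(c,'w9.png');pickle.dump(c,open('w9.pkl','wb'))"
```

```text
ang -14.5 roll 0.0 | after roll cm x -2.11 y -4.26 z 7.89 pos [ 0.4898 -0.0005  0.3589] q6 0.01 F [ 0.7 -0.3 -2.6] op 0.518 t 21.90
```

View pics/w9.png

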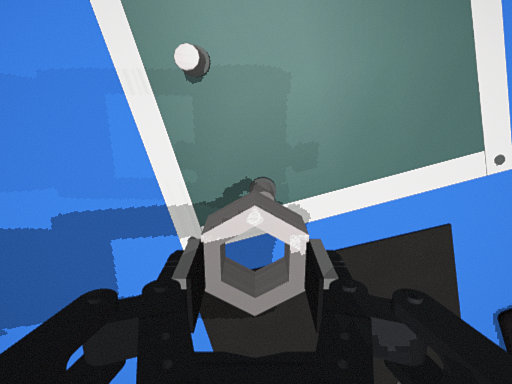

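```bash
python3 -c "
from h import *
import pickle
c=pickle.load(open('w9.pkl','rb'))
for k in blobs(c,190):
  m=k.mean(0)
  if 150<m[0]<215 and m[1]<90: print(m,fit(c,k,.052)[:5])
  
p2=onz(c,187,58,.052)[:2]; p1=np.array([.4928,-.017]); print(p2,np.linalg.norm(p2-p1),(p1+p2)/2)
print(onz(c,264,177,.012),proj(c,(.4928,-.017,.012)),proj(c,(.4928,-.017,.052)))"
```

```text
[186.17391304  56.17391304] (array([463.8, 108.1]), array([18.2, 17.6]), 27.4, array([463.8, 108.2]), 18.7)
[0.46403912 0.10683179] 0.1271278872881724 [0.47841956 0.04491589]
[ 0.49685364 -0.00723471  0.012     ] (np.float64(262.3798463236337), np.float64(187.57361405388752)) (np.float64(263.4252322734373), np.float64(199.8487273681943))
```

>>> {"api": "move_arm", "payload": {"moves": [{"gripper":0,"x":-1,"y":-2.1,"z":2,"roll":0},{"gripper":0,"x":-1,"y":-2,"z":3,"roll":0},{"gripper":0,"x":0,"y":0,"z":3,"roll":0},{"gripper":0,"x":0,"y":0,"z":0,"roll":0},{"gripper":0,"x":0,"y":0,"z":0,"roll":0}]}}

```text
time_s: 22.58
eef_pos: [0.481, 0.0444, 0.28]
eef_rot: [0.0, 0.992, -0.126, 0.001]
wrist_force: [-0.4, 0.7, -1.9]
opening: 0.515
```

```bash
python3 -c "
from h import *
plan(.4785,.0445,.202)"
```

```text
ang -14.5 roll 0.0 | after roll cm x -0.24 y 0.05 z 7.80 pos [0.481  0.0444 0.28  ] q6 0.10 F [-0.4  0.7 -1.9] op 0.515 t 22.57
```

>>> {"api": "move_arm", "payload": {"moves": [{"gripper":0,"x":-0.2,"y":0,"z":3,"roll":0},{"gripper":0,"x":0,"y":0,"z":3,"roll":0},{"gripper":0,"x":0,"y":0,"z":1.5,"roll":0},{"gripper":0,"x":0,"y":0,"z":0.2,"roll":0},{"gripper":0,"x":0,"y":0,"z":0,"roll":0}]}}

```text
time_s: 23.2
eef_pos: [0.479, 0.0453, 0.2032]
eef_rot: [0.0, 0.992, -0.126, 0.001]
wrist_force: [-0.4, 0.4, -2.0]
opening: 0.518
```

>>> {"api": "move_arm", "payload": {"moves": [{"gripper":0,"x":0,"y":0,"z":0.1,"roll":0},{"gripper":0,"x":0,"y":0,"z":0,"roll":0},{"gripper":0,"x":0,"y":0,"z":0,"roll":0}]}}

```text
time_s: 23.58
eef_pos: [0.4783, 0.0455, 0.2014]
eef_rot: [0.0, 0.992, -0.126, 0.0]
wrist_force: [-0.5, 0.2, -3.0]
opening: 0.513
```

>>> {"api": "move_arm", "payload": {"moves": [{"gripper":0,"x":0,"y":0,"z":0.1,"roll":0},{"gripper":0,"x":0,"y":0,"z":0,"roll":0},{"gripper":0,"x":0,"y":0,"z":0,"roll":0}]}}

```text
time_s: 23.95
eef_pos: [0.4783, 0.0455, 0.2003]
eef_rot: [-0.0, 0.992, -0.126, 0.0]
wrist_force: [-1.1, 0.5, 0.8]
opening: 0.513
```

Contact has begun, so I press 1 mm more, release, rise, and head for the small nut.

>>> {"api": "move_arm", "payload": {"moves": [{"gripper":0,"x":0,"y":0,"z":0.1,"roll":0},{"gripper":0,"x":0,"y":0,"z":0,"roll":0},{"gripper":60,"x":0,"y":0,"z":0,"roll":0},{"gripper":80,"x":0,"y":0,"z":0,"roll":0},{"gripper":100,"x":0,"y":0,"z":0,"roll":0}]}}

```text
time_s: 24.58
eef_pos: [0.4782, 0.0455, 0.199]
eef_rot: [-0.0, 0.992, -0.126, -0.0]
wrist_force: [-0.7, -0.2, 0.6]
opening: 0.978
```

>>> {"api": "move_arm", "payload": {"moves": [{"gripper":100,"x":0,"y":0,"z":-2,"roll":0},{"gripper":100,"x":0,"y":0,"z":-4,"roll":0},{"gripper":100,"x":0,"y":0,"z":-5,"roll":0},{"gripper":100,"x":0,"y":0,"z":-5,"roll":0},{"gripper":100,"x":0,"y":0,"z":0,"roll":0}]}}

```text
time_s: 25.2
eef_pos: [0.4797, 0.0453, 0.3636]
eef_rot: [0.0, 0.992, -0.126, 0.005]
wrist_force: [-0.4, -0.0, -0.4]
opening: 1.001
```

```bash
python3 -c "
from h import *
c=snap('wrist');save(c,'w10.png')
for k in blobs(c,110):
  if 150<k.mean(0)[0]<350: print(k.mean(0).round(),fit(c,k,.036))
  if k.mean(0)[1]<250 : print(k.mean(0).round(),fit(c,k,.052)[:5])
print(proj(c,(.4785,.0445,.036)))
plan(.6045,-.298,.28)
for q in ((617,-286),(598,-283),(588,-294),(592,-310),(610,-314),(621,-302)): print(np.degrees(np.arctan2(q[1]+298,q[0]-604.5)).round(1))"
```

```text
[250. 176.] (array([478.2,  46.7]), array([52.4, 46.3]), 74.4, array([478. ,  46.4]), 53.2, [[485.0, 72.0], [459.0, 65.0], [453.0, 38.0], [471.0, 22.0], [497.0, 28.0], [504.0, 52.0]])
[250. 176.] (array([479.2,  50.3]), array([49.6, 43.8]), 74.4, array([479.,  50.]), 50.4)
[213. 113.] (array([462.1, 108. ]), array([19.9, 19.9]), 29.3, array([461.9, 107.9]), 20.6, [[463.0, 118.0], [452.0, 110.0], [461.0, 98.0], [472.0, 105.0]])
[213. 113.] (array([464. , 108.3]), array([18.8, 18.8]), 29.3, array([463.8, 108.2]), 19.5)
[403.  10.] (array([620.7, 141.7]), array([20.3, 47.7]), 75.7, array([623.2, 151.5]), 47.7)
[267.  41.] (array([511.1, 151. ]), array([ 64.2, 120.5]), 75.7, array([513.8, 159.1]), 124.6, [[452.0, 163.0], [458.0, 145.0], [528.0, 114.0], [556.0, 122.0], [576.0, 162.0], [573.0, 168.0], [478.0, 193.0]])
[267.  41.] (array([510.3, 149. ]), array([ 60.7, 114. ]), 75.7, array([512.9, 156.7]), 117.9)
[322. 160.] (array([555.1,  83.7]), array([304.7, 264.3]), 1.3, array([552.7,  83.9]), 398.8, [[400.0, 212.0], [406.0, -50.0], [705.0, -44.0], [706.0, 134.0]])
[322. 160.] (array([552. ,  85.3]), array([288.3, 250.1]), 1.3, array([549.7,  85.5]), 377.3)
(np.float64(250.70928687157357), np.float64(178.44836171306702))
ang -14.5 roll 0.0 | after roll cm x 20.75 y 30.11 z 8.10 pos [0.4788 0.0454 0.361 ] q6 0.10 F [-0.  -0.6 -1.1] op 1.001 t 25.25
43.8
113.4
166.4
-136.2
-71.0
-13.6
```

>>> {"api": "move_arm", "payload": {"moves": [{"gripper":100,"x":0,"y":0,"z":0,"roll":-10.5},{"gripper":100,"x":0,"y":0,"z":0,"roll":-10.5},{"gripper":100,"x":0,"y":0,"z":0,"roll":-10.5},{"gripper":100,"x":0.3,"y":5.2,"z":0,"roll":0},{"gripper":100,"x":0.3,"y":5.2,"z":0,"roll":0}]}}

```text
time_s: 25.88
eef_pos: [0.5142, -0.0527, 0.3572]
eef_rot: [-0.001, 0.989, 0.149, -0.001]
wrist_force: [0.7, 0.1, 0.9]
opening: 1.003
```

>>> {"api": "move_arm", "payload": {"moves": [{"gripper":100,"x":0.3,"y":5.2,"z":0,"roll":0},{"gripper":100,"x":0.3,"y":5.2,"z":0,"roll":0},{"gripper":100,"x":0.3,"y":5.2,"z":0,"roll":0},{"gripper":100,"x":0.3,"y":5.2,"z":2,"roll":0},{"gripper":100,"x":0.2,"y":5.2,"z":5,"roll":0}]}}

```text
time_s: 26.5
eef_pos: [0.6024, -0.2923, 0.2952]
eef_rot: [0.001, 0.989, 0.148, 0.001]
wrist_force: [0.8, -0.3, 0.8]
opening: 1.0
```

>>> {"api": "move_arm", "payload": {"moves": [{"gripper":100,"x":0,"y":0,"z":0,"roll":0},{"gripper":100,"x":0,"y":0,"z":0,"roll":0}]}}

```text
time_s: 26.75
eef_pos: [0.6012, -0.2896, 0.294]
eef_rot: [-0.001, 0.989, 0.148, -0.001]
wrist_force: [0.9, -0.4, 0.4]
opening: 1.004
```

```bash
python3 -c "
from h import *
plan(.6045,-.298,.182,17)
c=snap('wrist');save(c,'w11.png')
for k in blobs(c,150):
  if 180<k.mean(0)[0]<330: print(k.mean(0).round(),fit(c,k,.019))
print(proj(c,(.6045,-.298,.019)))"
```

```text
ang 17.0 roll 0.0 | after roll cm x 0.07 y 0.90 z 11.20 pos [ 0.6012 -0.2896  0.294 ] q6 -0.92 F [ 0.9 -0.4  0.4] op 1.004 t 26.75
[257. 204.] (array([ 604.2, -296.5]), array([30.3, 37.3]), 16.2, array([ 603.8, -296.6]), 37.5, [[600.0, -278.0], [588.0, -293.0], [592.0, -310.0], [607.0, -315.0], [620.0, -304.0], [615.0, -283.0]])
(np.float64(256.79300271553126), np.float64(205.89909145010313))
```

>>> {"api": "move_arm", "payload": {"moves": [{"gripper":100,"x":0,"y":0.9,"z":3,"roll":0},{"gripper":100,"x":0,"y":0,"z":3.2,"roll":0},{"gripper":100,"x":0,"y":0,"z":3,"roll":0},{"gripper":100,"x":0,"y":0,"z":2,"roll":0},{"gripper":90,"x":0,"y":0,"z":0,"roll":0}]}}

```text
time_s: 27.42
eef_pos: [0.6041, -0.2977, 0.1835]
eef_rot: [-0.001, 0.989, 0.149, -0.0]
wrist_force: [-0.7, 1.1, 0.1]
opening: 0.899
```

>>> {"api": "move_arm", "payload": {"moves": [{"gripper":0,"x":0,"y":0,"z":0,"roll":0},{"gripper":0,"x":0,"y":0,"z":0,"roll":0},{"gripper":0,"x":0,"y":0,"z":0,"roll":0},{"gripper":0,"x":0,"y":0,"z":0,"roll":0},{"gripper":0,"x":0,"y":0,"z":0,"roll":0}]}}

```text
time_s: 28.05
eef_pos: [0.6049, -0.2992, 0.1857]
eef_rot: [0.001, 0.989, 0.148, 0.001]
wrist_force: [-0.9, 0.1, 5.2]
opening: 0.327
```

```bash
python3 -c "
from h import *
plan(.6045,-.298,.182)"
```

```text
ang 17.0 roll 0.0 | after roll cm x -0.01 y -0.13 z 0.37 pos [ 0.6049 -0.2992  0.1857] q6 -0.93 F [-0.9  0.1  5.2] op 0.327 t 28.05
```

>>> {"api": "move_arm", "payload": {"moves": [{"gripper":0,"x":0,"y":0,"z":-1,"roll":0},{"gripper":0,"x":0,"y":0,"z":-4,"roll":0},{"gripper":0,"x":0,"y":0,"z":-5,"roll":0},{"gripper":0,"x":0,"y":0,"z":-5,"roll":0},{"gripper":0,"x":0,"y":0,"z":-3,"roll":0}]}}

```text
time_s: 28.68
eef_pos: [0.6045, -0.2989, 0.3679]
eef_rot: [0.002, 0.989, 0.148, 0.002]
wrist_force: [0.2, -0.3, -0.2]
opening: 0.326
```

```bash
python3 -c "
from h import *
plan(.4615,.3298,.28,8.6)"
```

```text
ang 17.0 roll 8.4 | after roll cm x -4.74 y -64.30 z 8.79 pos [ 0.6045 -0.2989  0.3679] q6 -0.93 F [ 0.2 -0.3 -0.2] op 0.326 t 28.68
```

>>> {"api": "move_arm", "payload": {"moves": [{"gripper":0,"x":0,"y":0,"z":0,"roll":8.4},{"gripper":0,"x":-0.4,"y":-5.3,"z":0,"roll":0},{"gripper":0,"x":-0.4,"y":-5.3,"z":0,"roll":0},{"gripper":0,"x":-0.4,"y":-5.3,"z":0,"roll":0},{"gripper":0,"x":-0.4,"y":-5.3,"z":0,"roll":0}]}}

```text
time_s: 29.3
eef_pos: [0.5559, -0.0899, 0.3643]
eef_rot: [0.0, 0.997, 0.075, 0.0]
wrist_force: [0.3, 0.8, -0.9]
opening: 0.325
```

>>> {"api": "move_arm", "payload": {"moves": [{"gripper":0,"x":-0.4,"y":-5.3,"z":0,"roll":0},{"gripper":0,"x":-0.4,"y":-5.3,"z":0,"roll":0},{"gripper":0,"x":-0.4,"y":-5.3,"z":0,"roll":0},{"gripper":0,"x":-0.4,"y":-5.3,"z":0,"roll":0},{"gripper":0,"x":-0.4,"y":-5.3,"z":0,"roll":0}]}}

```text
time_s: 29.92
eef_pos: [0.4964, 0.169, 0.3645]
eef_rot: [-0.0, 0.997, 0.075, 0.001]
wrist_force: [0.7, 1.0, -0.2]
opening: 0.325
```

>>> {"api": "move_arm", "payload": {"moves": [{"gripper":0,"x":0,"y":0,"z":0,"roll":0},{"gripper":0,"x":0,"y":0,"z":0,"roll":0},{"gripper":0,"x":0,"y":0,"z":0,"roll":0}]}}

```text
time_s: 30.3
eef_pos: [0.4975, 0.1664, 0.364]
eef_rot: [0.0, 0.997, 0.074, 0.0]
wrist_force: [-0.2, 0.1, -1.0]
opening: 0.326
```

```bash
python3 -c "
from h import *
c=snap('wrist');save(c,'w12.png')
plan(.4615,.3298,.28,8.6)
print(proj(c,(.4706,.2695,.042)))
for k in blobs(c,170):
  if k.mean(0)[1]<290: print(k.mean(0).round(),fit(c,k,.042)[:5])"
```

```text
ang 8.5 roll -0.1 | after roll cm x -1.12 y -16.70 z 8.39 pos [0.4975 0.1663 0.3639] q6 -0.05 F [ 0.4 -0.7 -0.8] op 0.327 t 30.35
(np.float64(240.99485590879453), np.float64(48.849087555908454))
[265. 235.] (array([515.4, 115.5]), array([11.9, 43.2]), 74.9, array([514.3, 111.5]), 43.3)
[155. 242.] (array([414.9,  87.7]), array([ 21.8, 105.5]), 1.4, array([414.1,  87.7]), 106.2)
[406. 203.] (array([639.1, 157.7]), array([61.8, 51.5]), 35.0, array([635.7, 163. ]), 71.3)
[388. 175.] (array([611.3, 188. ]), array([46.7, 11.6]), 35.2, array([614.2, 183.9]), 46.7)
[475. 170.] (array([689. , 187.7]), array([ 22.3, 269.4]), 1.3, array([688.4, 187.7]), 270.1)
[262.  43.] (array([486.3, 271.8]), array([12.8, 50.1]), 9.3, array([488.9, 272.3]), 50.5)
[225.  44.] (array([459.2, 267.8]), array([20.2, 50.1]), 8.7, array([455.1, 267.2]), 51.2)
[163.  92.] (array([411.9, 221.2]), array([ 22.3, 151.4]), 1.4, array([412. , 221.2]), 152.9)
```

View pics/w12.png

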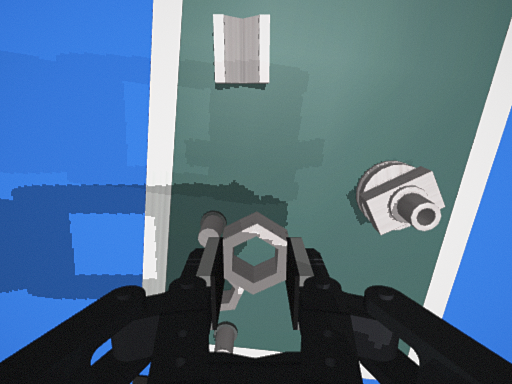

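>>> {"api": "move_arm", "payload": {"moves": [{"gripper":0,"x":-0.4,"y":-5.3,"z":0,"roll":0},{"gripper":0,"x":-0.4,"y":-5.3,"z":2,"roll":0},{"gripper":0,"x":-0.3,"y":-5.3,"z":3,"roll":0},{"gripper":0,"x":0,"y":-0.8,"z":4,"roll":0},{"gripper":0,"x":0,"y":0,"z":3,"roll":0}]}}

```text
time_s: 30.98
eef_pos: [0.461, 0.331, 0.242]
eef_rot: [0.0, 0.997, 0.075, -0.001]
wrist_force: [0.6, 0.2, -0.5]
opening: 0.324
```

>>> {"api": "move_arm", "payload": {"moves": [{"gripper":0,"x":0,"y":0,"z":0,"roll":0},{"gripper":0,"x":0,"y":0,"z":0,"roll":0},{"gripper":0,"x":0,"y":0,"z":0,"roll":0}]}}

```text
time_s: 31.35
eef_pos: [0.4623, 0.3308, 0.2457]
eef_rot: [-0.001, 0.997, 0.075, 0.002]
wrist_force: [0.3, 0.3, -0.1]
opening: 0.324
```

```bash
python3 -c "
from h import *
plan(.4615,.3298,.197)"
```

```text
ang 8.6 roll 0.0 | after roll cm x -0.09 y 0.09 z 4.87 pos [0.4623 0.3308 0.2457] q6 0.26 F [ 0.3  0.3 -0.1] op 0.324 t 31.35
```

>>> {"api": "move_arm", "payload": {"moves": [{"gripper":0,"x":-0.1,"y":0.1,"z":2.5,"roll":0},{"gripper":0,"x":0,"y":0,"z":2,"roll":0},{"gripper":0,"x":0,"y":0,"z":0.4,"roll":0},{"gripper":0,"x":0,"y":0,"z":0,"roll":0},{"gripper":0,"x":0,"y":0,"z":0,"roll":0}]}}

```text
time_s: 31.98
eef_pos: [0.4606, 0.33, 0.1952]
eef_rot: [-0.0, 0.997, 0.075, 0.0]
wrist_force: [0.0, 0.1, -0.8]
opening: 0.325
```

>>> {"api": "move_arm", "payload": {"moves": [{"gripper":0,"x":0,"y":0,"z":0.1,"roll":0},{"gripper":0,"x":0,"y":0,"z":0,"roll":0},{"gripper":0,"x":0,"y":0,"z":0,"roll":0}]}}

```text
time_s: 32.35
eef_pos: [0.4606, 0.33, 0.1946]
eef_rot: [-0.0, 0.997, 0.075, 0.0]
wrist_force: [-1.7, -1.1, 6.0]
opening: 0.33
```

>>> {"api": "move_arm", "payload": {"moves": [{"gripper":0,"x":0,"y":0,"z":0.1,"roll":0},{"gripper":0,"x":0,"y":0,"z":0,"roll":0},{"gripper":0,"x":0,"y":0,"z":0,"roll":0}]}}

```text
time_s: 32.72
eef_pos: [0.4607, 0.3301, 0.1946]
eef_rot: [-0.0, 0.997, 0.075, 0.0]
wrist_force: [-4.1, -2.5, 13.7]
opening: 0.326
```

>>> {"api": "move_arm", "payload": {"moves": [{"gripper":0,"x":0,"y":0,"z":-0.1,"roll":0},{"gripper":45,"x":0,"y":0,"z":0,"roll":0},{"gripper":60,"x":0,"y":0,"z":0,"roll":0},{"gripper":60,"x":0,"y":0,"z":0,"roll":0},{"gripper":60,"x":0,"y":0,"z":-2,"roll":0}]}}

```text
time_s: 33.35
eef_pos: [0.4595, 0.3294, 0.2128]
eef_rot: [0.001, 0.997, 0.075, -0.002]
wrist_force: [0.1, -0.1, 0.6]
opening: 0.597
```

>>> {"api": "move_arm", "payload": {"moves": [{"gripper":60,"x":0,"y":0,"z":-4,"roll":0},{"gripper":100,"x":0,"y":0,"z":-5,"roll":0},{"gripper":100,"x":0,"y":0,"z":-5,"roll":0},{"gripper":100,"x":0,"y":4,"z":-4,"roll":0},{"gripper":100,"x":1,"y":5,"z":-2,"roll":0}]}}

```text
time_s: 33.98
eef_pos: [0.4835, 0.2423, 0.4184]
eef_rot: [-0.001, 0.997, 0.077, 0.003]
wrist_force: [-0.5, 0.1, -0.7]
opening: 1.003
```

>>> {"api": "move_arm", "payload": {"moves": [{"gripper":100,"x":2,"y":5,"z":0,"roll":0},{"gripper":100,"x":2,"y":5,"z":0,"roll":0},{"gripper":100,"x":0,"y":0,"z":0,"roll":0},{"gripper":100,"x":0,"y":0,"z":0,"roll":0}]}}

```text
time_s: 34.48
eef_pos: [0.538, 0.1495, 0.4146]
eef_rot: [-0.0, 0.997, 0.075, 0.0]
wrist_force: [-0.0, -0.7, -0.5]
opening: 1.0
```

```bash
python3 -c "
from h import *
c=snap('wrist');save(c,'w13.png')
plan(.46,.33,.3)
cen=np.array([.4706,.2695]); a=np.radians(98.6); g=np.array([np.cos(a),np.sin(a)])
for k in blobs(c,150,300):
  m=k.mean(0).round()
  if m[1]>330: continue
  f=fit(c,k,.028); d=np.array(f[0])/1000-cen; print(m,f[:5],'along %.3f across %.3f'%(d@g,d@[g[1],-g[0]]))
s=snap('scene');save(s,'s13.png')
for n,p in dict(mouse=(.752,-.261,.03),bottle=(.774,-.132,.085),jaw=(.344,-.226,.02)).items(): print(n,proj(s,p))
cv2.imwrite('pics/s13c.png',cv2.resize(s['img'][130:310,100:460],(800,400),interpolation=2)[:,:,::-1])"
```

```text
ang 8.7 roll 0.0 | after roll cm x -4.98 y -18.95 z 11.44 pos [0.5377 0.1501 0.4144] q6 -0.09 F [ 0.9  0.2 -1.6] op 0.998 t 34.52
[262. 318.] (array([574.8, -31.9]), array([280.7,  33.8]), 1.4, array([575.1, -45.5]), 280.7) along -0.314 across 0.058
[349. 167.] (array([639.1, 159.3]), array([64. , 46.4]), 35.2, array([636.7, 162.5]), 73.2) along -0.134 across 0.150
[335. 143.] (array([616.4, 185.9]), array([48.9, 12.8]), 35.1, array([619.7, 181.2]), 48.9) along -0.104 across 0.132
[421. 127.] (array([701.7, 196.1]), array([ 23.6, 275.3]), 1.3, array([712.1, 196.4]), 275.3) along -0.107 across 0.218
[202.  29.] (array([468.6, 271.2]), array([46.1, 51.7]), 8.5, array([468.5, 271.3]), 68.3) along 0.002 across -0.002
[136. 127.] (array([411.2, 152.7]), array([ 23.5, 273.7]), 1.4, array([411.2, 152.7]), 274.6) along -0.107 across -0.076
mouse (np.float64(183.09066760521154), np.float64(276.9961641494052))
bottle (np.float64(236.12574528453013), np.float64(270.9820819922756))
jaw (np.float64(208.89933833046985), np.float64(166.90970779606087))
```

View pics/w13.png

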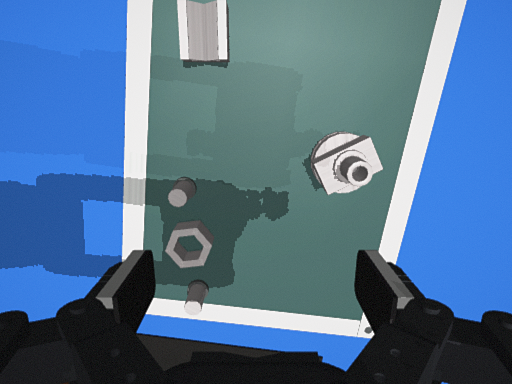

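View pics/s13c.png

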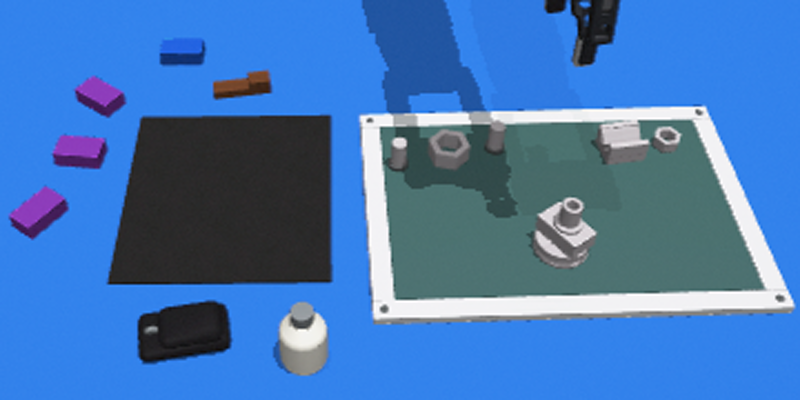

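```bash
python3 -c "
from h import *
s=snap('scene'); c=snap('wrist')
n=onz(s,400.6,191.5,.028)[:2]; v=onz(s,380,189.5,.042)[:2]; a=np.radians(98.6); g=np.array([np.cos(a),np.sin(a)])
for cen in (v,np.array([.4706,.2695])): d=n-cen; print('small nut',n.round(4),d@g,d@[g[1],-g[0]])
p1=onz(c,194,306,.052)[:2];p2=onz(c,178,198,.052)[:2];ln=onz(c,189,244,.036)[:2]; print(p1,p2,np.linalg.norm(p1-p2),ln,ln-(p1+p2)/2)
print(pose()[1]['opening'],pose()[1]['time_s']); print(ctrl.hand_in())"
```

```text
small nut [0.4665 0.3321] 0.06315547741338007 0.004174780751517235
small nut [0.4665 0.3321] 0.06249631052969674 0.0052899734189228755
[ 0.49389044 -0.0147709 ] [0.46464806 0.1090497 ] 0.12722680129822936 [0.47862066 0.05215667] [-0.00064859  0.00501727]
1.0056879336508968 34.675
the job is handed in; nothing more can be done
None
```

All four parts are laid out on the glass plate, released, and the job is handed in at about 35 s of the 117 s allowed. I got no verdict back; the figures below are my own camera checks.

| Part | Where it sits | Measured | Limit |
|---|---|---|---|
| Block | on the pedestal | about 1 mm off centre | 10 mm |
| Bushing | upright, flange down on the block | about 1 mm off centre | 10 mm |
| Larger nut | flat between the posts | about 2–5 mm from midway | 14 mm |
| Smaller nut | flat, off the left end of the V-block | about 62 mm along the groove, 4–5 mm across | 48–74 mm along, 12 mm across |

- **Larger nut:** the close look just after release put it about 2 mm from midway, while the last look from farther off gave 5 mm. The post spacing measured about 127 mm against the stated 130 mm.
- **Smaller nut:** the across figure comes from the coarser scene camera. The arm's position at release put it within about 1 mm of the groove line. It was out of view in the last wrist picture.
- **Bystanders:** the mouse, bottle, jaw piece and the blue and purple look-alikes appeared unmoved in the last scene picture; I judged this by eye only. The highest wrist force I read was about 14 N, pressing the smaller nut onto the glass. The gripper was open and well clear at hand-in.

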